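# Load the filter cassette into the bench test unit and start the test

### The arm

A 6-joint arm with a two-finger parallel gripper is mounted at the origin on the work surface. World frame = base frame: x ahead of the robot, y to its left, z up, the work surface at z = 0. Lengths are in m, angles in rad, forces in N, time in s.
With the tool pointing down it reaches from about 0.25 to 0.775 m from the base axis. Payload 4 kg.
Tool frame: the origin (TCP) lies on the centre line of the jaws, within the pads' length; the fingertips stand 8 mm ahead of it and the grasp point (between the pads) lies 11 mm behind it; z points along the fingers, y is the direction in which the jaws open and shut (so a half turn about z gives the same grasp; the last joint's range is limited). The gripper opens to 94 mm and grips with 3 to 60 N. Pads are 16 mm wide; open, the fingers measure 119 mm over their backs; the gripper's body (75 mm by 177 mm) begins 78 mm behind the grasp point.
Start: joints at [1.114, 0.087, 1.371, -0, 1.684, -0.103], TCP at [0.191, 0.516, 0.214] pointing down, gripper open.
Joint ranges: [-3.1, 3.1], [-0.76, 2.03], [0.27, 2.55], [-1.08, 4.22], [0.17, 2.65], [-2.57, 2.57]. Speed limits (rad/s): [2.79, 2.79, 3.14, 3.14, 3.14, 3.14].

### API

Orientations are given as [roll, pitch, yaw] about the fixed x, y, z axes, in that order (R = Rz(yaw) Ry(pitch) Rx(roll)).
In Python, from bench import * gives the robot as it stands.
- The arm moves only by the tool step_arm, never from a script. Its argument "steps" is a list of rows, each an object of numbers: "jaw": the opening, from 0 (shut) to 1 (fully open); "tx", "ty", "tz": the shift along the tool's x, y, z in m; "ax", "ay", "az": the turn, a rotation vector about the tool's x, y, z in rad. In form: [{"jaw": .., "tx": .., "ty": .., "tz": .., "ax": .., "ay": .., "az": ..}, ...]. A call has 1 to 8 rows; each row is the pose to reach, as a shift and turn from the pose measured when the call began, along the tool's axes at that moment; what a row does not reach only later rows make up. A row lasts 1/10 s, in which the tool goes at most 50 mm and 8.59 degrees, less where a joint would pass 70% of its speed; a pose out of reach is approached as far as the arm can. A call with a gripper value outside its range is refused whole. The fingers move at their own pace and stop on an object; the grip force is fixed at half the most. Time passes only in rows, so rows that repeat a pose let the fingers close. It gives the time, the measured TCP pose, the force and the opening at its end, in the units of the state.
- get_obs(): the state, without advancing time (a new reading comes with each control period).
- snapshot(name): name is "scene" or "side" or "wrist"; returns (picture, depth): 480x640x3 uint8, red, green, blue; 480x640 float32, m along the optical axis (not along the pixel's ray), 0 where there is no reading.
- camera_model(name): a dict with "intrinsics" (3x3 intrinsics, pixels), "origin" and "orientation" of the camera in the world. Camera axes: x right, y down, z forward; pixel columns grow to the right and rows downward; lengths in m; the calibration is good to about 2 mm. A picture is of the moment at which its call begins: read the wrist's pose just before it. camera_model takes no time and is no camera call; for the wrist camera it gives the pose at the moment of the call.
- close_job(): hands the job in, once; it reports no verdict.
Trained networks look in the newest picture that a camera, given by its name, has taken for a name from the list of things; names that differ only in an ending like _2 or _b are one class to them, and where a whole thing is asked for, a point or a joint stands for the part that bears it (a point fixed in the world has none). Each returns a list of dicts, best first, with "confidence" (0 to 1); they miss things now and then, are a little off and sometimes report something else, mostly with a low value. They report only what shows in the picture. A call takes as long as a camera call.
- silhouettes(camera, query): "pixels" (480x640 bool, what is visible of it) and "rect" ([left, top, right, bottom] in pixels, round what is visible of it).
The state is a dict: "time": time; "joint_positions": joint angles; "qvel": joint speeds; "joint_torque": joint torques, N m; "tool_pos": TCP position; "ee_rot": TCP orientation; "wrist_force": force on the tool from outside, world axes, zero at the start; "wrist_torque": the same for the moment, N m; "width": finger opening in m.
Only numpy, scipy, OpenCV 4.12 (cv2) and the standard library are available. Lean on these libraries where they do the work, as an engineer would, in place of code of your own. Each camera call takes 0.05 s, during which the arm holds its last target. There are 200 camera calls.

### The job

Slide the loose grey filter cassette, nose first, into the slot in the front of the white test unit until it is fully home, with its upright grip fin up against the unit's front face. Only then start the test on the keys on top of the unit: press the large key right down and let it up, then press the small middle key next to it right down and let it up; never press the other small key at the end of the row. Leave the cassette home and let go of it, and leave the carton, multimeter, screwdriver and bottle where they are.

Things in the scene. Friction and masses are not known exactly. Their poses are not given: they have to be found in the camera images.
- cassette: Loose grey plastic filter cassette, 0.12 kg: flat slab 110 long (x) x 70 wide (y) x 8 thick with an upright grip fin near its rear end. Origin: centre of its underside; +x points to the nose (end without fin, enters the slot first), z up. Fin: 36 long (x = -49 to -13), 10 thick (centred at y = 0), from z = 8 up to z = 50; pinch it from above, fingers closing along y.
- cassette_nose (a point): Middle of the lower front edge of the cassette's nose: 55 ahead (+x) of the cassette's origin, on its underside. Axes as the cassette.
- unit: White test unit fixed to the bench, 130 (x) x 150 (y) x 52 high; origin: centre of underside. Front face at x = -65, insertion along +x. Slot in it: 72.4 wide (y = 0 centred), z = 12 to 23.5, 70 deep, upper lip bevelled to z = 28. A ledge level with the slot floor (z = 12) reaches out to x = -115; on it two cheeks 8 high guide the sides, flaring to 88 apart at its end. Keys on top.
- slot_end (a point): Point on the slot floor (unit x = +3, y = 0, z = 12) where cassette_nose is when the cassette is fully home, its fin then touching the unit's front face. Axes as the unit: +x is the insertion direction.
- key_power_top (a point): Centre of the top of the large round black key, 38 in diameter, at unit x = -4, y = +47 (the left end of the row as seen when facing the unit's front). Pressed straight down.
- key_start_top (a point): Centre of the top of the small round black key, 22 in diameter, in the middle of the row, at unit x = -4, y = 0. Pressed straight down.
- key_stop_top (a point): Centre of the top of the other small round black key, 22 in diameter, at unit x = -4, y = -43 (right end of the row). Not to be pressed.
- key_power (a joint): Travel of the large key in m: 0 up, 0.006 fully down (about 5 N), springs back.
- key_start (a joint): Travel of the small middle key in m: 0 up, 0.006 fully down (about 5 N), springs back.
- key_stop (a joint): Travel of the small end key in m: 0 up, 0.006 fully down. Not to be pressed.
- carton: Bystander: small plain cardboard carton 90 x 60 x 35 high. Origin: centre of its underside.
- multimeter: Bystander: green and black multimeter lying flat, 150 (x) x 75 (y) x 42 high. Origin: centre of its underside.
- screwdriver: Bystander: screwdriver lying on the bench, about 200 long. Origin on its underside.
- cleaner: Bystander: upright clear bottle, 64 in diameter, 170 high. Origin: centre of its underside.

How it is judged:
On the way, in this order (a step that is already met when the one before it is completed fails the run):
1. the cassette is fully home in the slot, with no key pressed (x of cassette_nose in the frame of slot_end between -0.004 and 0.004 m and y of cassette_nose in the frame of slot_end between -0.004 and 0.004 m and z of cassette_nose in the frame of slot_end between -0.004 and 0.004 m and angle between the x axis of cassette and the x axis of slot_end, either way round below 0.06 rad and value of joint each of key_power, key_start, key_stop below 0.0015 m), for 0.2 s.
2. the large key is right down, the other keys up, the cassette still home (x of cassette_nose in the frame of slot_end between -0.004 and 0.004 m and y of cassette_nose in the frame of slot_end between -0.004 and 0.004 m and z of cassette_nose in the frame of slot_end between -0.004 and 0.004 m and angle between the x axis of cassette and the x axis of slot_end, either way round below 0.06 rad and value of joint key_power above 0.004 m and value of joint each of key_start, key_stop below 0.0015 m), for 0.04 s.
3. the small middle key is right down, the other keys up, the cassette still home (x of cassette_nose in the frame of slot_end between -0.004 and 0.004 m and y of cassette_nose in the frame of slot_end between -0.004 and 0.004 m and z of cassette_nose in the frame of slot_end between -0.004 and 0.004 m and angle between the x axis of cassette and the x axis of slot_end, either way round below 0.06 rad and value of joint key_start above 0.004 m and value of joint each of key_power, key_stop below 0.0015 m), for 0.04 s.
At the end, for the whole second after the job is handed in: Cassette released, at rest and home: cassette_nose within 4 mm of slot_end along each unit axis, straight within 0.06 rad; all keys up (under 1.5 mm), after the large and then the small middle key were each pressed at least 4 mm with the cassette home (all of step 1 and linear speed of cassette below 0.01 m/s); the robot touches nothing.
It fails at once if the small end key is pressed (over 2.5 mm) (value of joint key_stop above 0.0025 m).
It fails at once if a key is pressed while the cassette is not home (value of joint any of key_power, key_start, key_stop above 0.003 m and not (x of cassette_nose in the frame of slot_end between -0.008 and 0.008 m and y of cassette_nose in the frame of slot_end between -0.006 and 0.006 m and z of cassette_nose in the frame of slot_end between -0.006 and 0.006 m and angle between the x axis of cassette and the x axis of slot_end, either way round below 0.1 rad)).
It fails at once if a bystander is moved by more than 30 mm (distance of any of carton, multimeter, screwdriver, cleaner from where it was at the start of the episode above 0.03 m).
It fails at once if the bottle is tipped over (angle between cleaner's own z axis and vertical above 0.5 rad).
It also fails if it takes over 51 s, if anything falls off the work surface, if the arm or the gripper's body presses on something with over 40 N, if the wrist force passes 120 N, or if a joint passes its speed limit or range.

## Working session

There is one attempt and no reset: what is moved stays moved. The work goes in short steps, Python scripts to look and compute and a tool call to move; the robot and the scene stay as the last step left them, time stands still between calls to the robot, and variables do not carry over. Pictures are saved under pics/ and viewed, about 8 in all and at most 12, crops included, and the job is handed in when it is done.

Besides the shell and the picture viewer there is one more tool, called as name(argument=value, ...), one argument or row to a line, values as JSON. step_arm: Moves the arm, as the interface text tells. Its arguments: {"type":"object","properties":{"steps":{"type":"array"}},"required":["steps"]}

```bash
mkdir -p pics; ls
cat > h.py <<'E'
from bench import *
import numpy as np, cv2
def snap(cam,fn=None):
    m=camera_model(cam); p,d=snapshot(cam)
    if fn: cv2.imwrite('pics/'+fn,cv2.cvtColor(p,cv2.COLOR_RGB2BGR))
    return m,p,d
def Rm(m):
    o=np.array(m['orientation'],float)
    if o.shape==(3,3): return o
    from scipy.spatial.transform import Rotation as R
    return R.from_euler('xyz',o).as_matrix() if o.size==3 else R.from_quat(o).as_matrix()
def cloud(m,d):
    K=np.array(m['intrinsics']); v,u=np.mgrid[:480,:640]
    c=np.stack([(u-K[0,2])*d/K[0,0],(v-K[1,2])*d/K[1,1],d],-1)
    return c@Rm(m).T+np.array(m['origin'])
E
python3 - <<'E'
from h import *
for c in ['scene','side']:
    m,p,d=snap(c,c+'0.png'); print(c,m); W=cloud(m,d)
    for q in ['cassette','unit','key_power','key_start','key_stop','carton','multimeter','screwdriver','cleaner']:
        for s in silhouettes(c,q)[:1]:
            k=s['pixels']&(d>0); P=W[k]
            if len(P): print(q,round(s['confidence'],2),s['rect'],np.median(P,0).round(3),np.percentile(P,2,axis=0).round(3),np.percentile(P,98,axis=0).round(3))
print(get_obs())
E
```

```text
pics
scene {'intrinsics': array([[480.4251049 ,   0.        , 325.67126292],
       [  0.        , 480.4251049 , 235.69578939],
       [  0.        ,   0.        ,   1.        ]]), 'origin': array([1.05770861, 0.20500342, 1.00600412]), 'orientation': array([-2.60417085, -0.01399793,  1.90487414])}
cassette 0.66 [206.2, 168.4, 254.7, 216.2] [ 0.457 -0.249  0.01 ] [ 0.39  -0.294  0.001] [ 0.503 -0.206  0.052]
unit 0.8 [322.6, 221.2, 420.7, 308.3] [0.565 0.153 0.053] [0.465 0.067 0.007] [0.64  0.248 0.076]
key_power 0.67 [360.5, 234.4, 378.7, 249.7] [0.512 0.129 0.074] [0.492 0.113 0.064] [0.527 0.146 0.078]
key_start 0.63 [373.7, 250.5, 382.4, 262.4] [0.545 0.161 0.074] [0.535 0.15  0.064] [0.553 0.171 0.078]
key_stop 0.57 [383.6, 269.0, 392.7, 282.0] [0.576 0.191 0.074] [0.565 0.181 0.065] [0.584 0.202 0.078]
carton 0.88 [202.3, 226.9, 243.7, 272.1] [ 0.616 -0.185  0.035] [ 0.567 -0.225  0.005] [ 0.657 -0.155  0.039]
multimeter 0.87 [447.0, 193.4, 484.7, 252.2] [0.362 0.33  0.036] [0.282 0.283 0.009] [0.425 0.379 0.043]
screwdriver 0.56 [221.6, 290.9, 270.0, 375.6] [ 0.819 -0.06   0.0
[... 1265 characters left out ...]
68 0.009] [0.683 0.419 0.171]
{'time': 1.0, 'joint_positions': array([ 1.11390835e+00,  8.72371012e-02,  1.37068746e+00,  2.14882978e-05,
        1.68363036e+00, -1.03072608e-01]), 'qvel': array([ 0.001251  ,  0.00295048,  0.00146235, -0.00183755, -0.00024908,
        0.00070076]), 'joint_torque': array([ 1.16139803e-03, -3.40049028e+01, -3.02602458e+01,  7.16475304e-02,
        2.36682943e-02,  8.47326817e-06]), 'tool_pos': array([0.19055368, 0.51595155, 0.21349195]), 'ee_rot': array([ 3.14155293e+00, -1.73564320e-05,  2.78777971e+00]), 'wrist_force': array([-0.3162855 ,  0.69058026,  0.85867481]), 'wrist_torque': array([ 0.04286661,  0.03074087, -0.05556499]), 'width': 0.09364388795274105}
```

```bash
python3 -c "
import cv2,numpy as np
a=cv2.imread('pics/scene0.png');b=cv2.imread('pics/side0.png')
"
```

```text
(no output)
```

View pics/scene0.png

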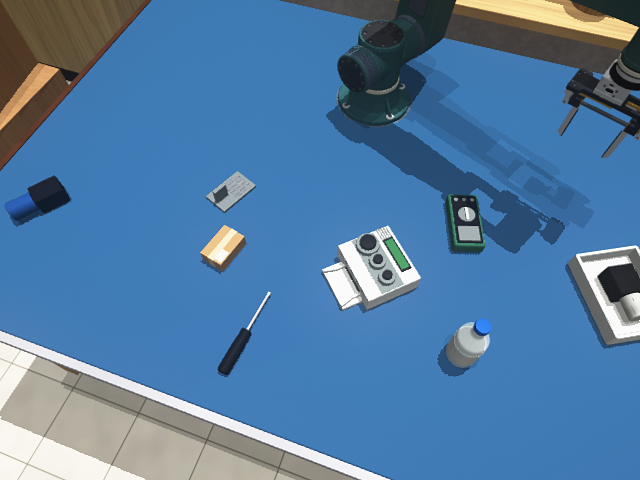

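The scene view shows the unit at about (372,268) with its ledge to the lower left. The cassette is at (230,190) with its fin at the left end, and the bystanders are clear of the direct path.

```bash
cat >> h.py <<'E'
def fit(c,fn=None,q='cassette'):
    m,p,d=snap(c,fn); W=cloud(m,d); s=silhouettes(c,q)
    if not s: print('none'); return None
    P=W[s[0]['pixels']&(d>0)]
    return P
def rect(P):
    (c,(w,h),a)=cv2.minAreaRect((P[:,:2]*1000).astype(np.float32)); 
    if w<h: w,h,a=h,w,a+90
    return np.round(c,1),round(w,1),round(h,1),round(a,1)
def totool(dx,dy,dz):
    from scipy.spatial.transform import Rotation as R
    return R.from_euler('xyz',get_obs()['ee_rot']).inv().apply([dx,dy,dz]).round(4)
E
python3 - <<'E'
from h import *
for c in ['scene','side']:
    P=fit(c); z=P[:,2]; S=P[(z>0.003)&(z<0.016)]; F=P[z>0.025]
    print(c,'slab',rect(S),'fin',rect(F),F[:,2].max(), np.median(P[(z>.004)&(z<.014),2]))
    T=P[z>0.045]; print('fintop',len(T),T.mean(0).round(4))
    U=fit(c,q='unit'); t=U[(U[:,2]>.045)&(U[:,2]<.057)]; l=U[(U[:,2]<.025)]
    print('unittop',rect(t),np.median(t[:,2]),'low',np.median(l,0).round(3))
    for k in ['key_power','key_start','key_stop']:
        K=fit(c,q=k)
        if K is not None: K=K[K[:,2]>.07]; print(k,rect(K),np.median(K[:,2]))
E
```

```text
scene slab (array([ 445.2, -250.8]), 112.1, 74.8, 158.1) fin (array([ 474.3, -261.6]), 38.1, 14.2, 158.2) 0.05448459225883684 0.009246260885020341
fintop 68 [ 0.4748 -0.2611  0.0499]
unittop (array([539.7, 164. ]), 153.8, 132.9, 43.6) 0.05326203251487066 low [0.602 0.109 0.013]
key_power (array([511.6, 128.7]), 34.5, 34.0, 17.2) 0.07500676099147618
key_start (array([543.6, 161.5]), 20.7, 20.2, 18.0) 0.07413387518263415
none
side slab (array([ 445.6, -248.2]), 113.4, 74.4, 155.3) fin (array([ 473.8, -260.4]), 37.8, 15.0, 157.2) 0.05365803027250948 0.007930792947384524
fintop 56 [ 0.4729 -0.2587  0.0488]
unittop (array([540.2, 165.4]), 150.1, 133.3, 44.5) 0.052282602601171346 low [0.56  0.173 0.013]
key_power (array([508. , 131.2]), 35.6, 35.2, 91.2) 0.0737952783719949
none
none
```

step_arm(
  steps=[
    {"jaw": 0.45,"tx": -0.534,"ty": -0.63,"az": 0.03},
    {"jaw": 0.45,"tx": -0.534,"ty": -0.63,"az": 0.03},
    {"jaw": 0.45,"tx": -0.534,"ty": -0.63,"az": 0.03},
    {"jaw": 0.45,"tx": -0.534,"ty": -0.63,"az": 0.03},
    {"jaw": 0.45,"tx": -0.534,"ty": -0.63,"az": 0.03},
    {"jaw": 0.45,"tx": -0.534,"ty": -0.63,"az": 0.03},
    {"jaw": 0.45,"tx": -0.534,"ty": -0.63,"az": 0.03},
    {"jaw": 0.45,"tx": -0.534,"ty": -0.63,"az": 0.03},
  ],
)

```text
invalid input
```

step_arm(
  steps=[
    {"jaw": 0.45,"tx": -0.534,"ty": -0.63,"tz": 0.0,"ax": 0.0,"ay": 0.0,"az": 0.03},
    {"jaw": 0.45,"tx": -0.534,"ty": -0.63,"tz": 0.0,"ax": 0.0,"ay": 0.0,"az": 0.03},
    {"jaw": 0.45,"tx": -0.534,"ty": -0.63,"tz": 0.0,"ax": 0.0,"ay": 0.0,"az": 0.03},
    {"jaw": 0.45,"tx": -0.534,"ty": -0.63,"tz": 0.0,"ax": 0.0,"ay": 0.0,"az": 0.03},
    {"jaw": 0.45,"tx": -0.534,"ty": -0.63,"tz": 0.0,"ax": 0.0,"ay": 0.0,"az": 0.03},
    {"jaw": 0.45,"tx": -0.534,"ty": -0.63,"tz": 0.0,"ax": 0.0,"ay": 0.0,"az": 0.03},
    {"jaw": 0.45,"tx": -0.534,"ty": -0.63,"tz": 0.0,"ax": 0.0,"ay": 0.0,"az": 0.03},
    {"jaw": 0.45,"tx": -0.534,"ty": -0.63,"tz": 0.0,"ax": 0.0,"ay": 0.0,"az": 0.03},
  ],
)

```text
time: 2.8
tool_pos: [0.3276, 0.1383, 0.2138]
ee_rot: [3.141, 0.001, 2.758]
wrist_force: [1.1, -0.6, -0.3]
width: 0.0421
```

step_arm(
  steps=[
    {"jaw": 0.45,"tx": -0.285,"ty": -0.3145,"tz": 0.03,"ax": 0.0,"ay": 0.0,"az": 0.0},
    {"jaw": 0.45,"tx": -0.285,"ty": -0.3145,"tz": 0.03,"ax": 0.0,"ay": 0.0,"az": 0.0},
    {"jaw": 0.45,"tx": -0.285,"ty": -0.3145,"tz": 0.03,"ax": 0.0,"ay": 0.0,"az": 0.0},
    {"jaw": 0.45,"tx": -0.285,"ty": -0.3145,"tz": 0.03,"ax": 0.0,"ay": 0.0,"az": 0.0},
    {"jaw": 0.45,"tx": -0.285,"ty": -0.3145,"tz": 0.03,"ax": 0.0,"ay": 0.0,"az": 0.0},
    {"jaw": 0.45,"tx": -0.285,"ty": -0.3145,"tz": 0.03,"ax": 0.0,"ay": 0.0,"az": 0.0},
    {"jaw": 0.45,"tx": -0.285,"ty": -0.3145,"tz": 0.03,"ax": 0.0,"ay": 0.0,"az": 0.0},
    {"jaw": 0.45,"tx": -0.285,"ty": -0.3145,"tz": 0.03,"ax": 0.0,"ay": 0.0,"az": 0.0},
  ],
)

```text
time: 3.6
tool_pos: [0.4655, -0.2367, 0.1858]
ee_rot: [3.14, 0.002, 2.758]
wrist_force: [0.3, 0.3, 0.3]
width: 0.0423
```

Run:
```python
from h import *
snapshot('side'); snapshot('side')
P=fit('wrist','w1.png'); o=get_obs(); print(o['tool_pos'].round(4),o['ee_rot'].round(4))
z=P[:,2]; S=P[(z>0.003)&(z<0.016)]; F=P[z>0.025];T=P[z>.045]
print('slab',rect(S),'fin',rect(F),'top',rect(T),T.mean(0))
```

```text
[ 0.4649 -0.235   0.1849] [ 3.1396e+00 -7.0000e-04  2.7566e+00]
slab (array([ 447.3, -249.4]), 110.0, 69.9, 157.6) fin (array([ 475.6, -260.8]), 35.7, 9.8, 157.5) top (array([ 475.6, -260.8]), 35.7, 9.4, 156.9) [ 0.47504673 -0.26060911  0.05033613]
```

View pics/w1.png

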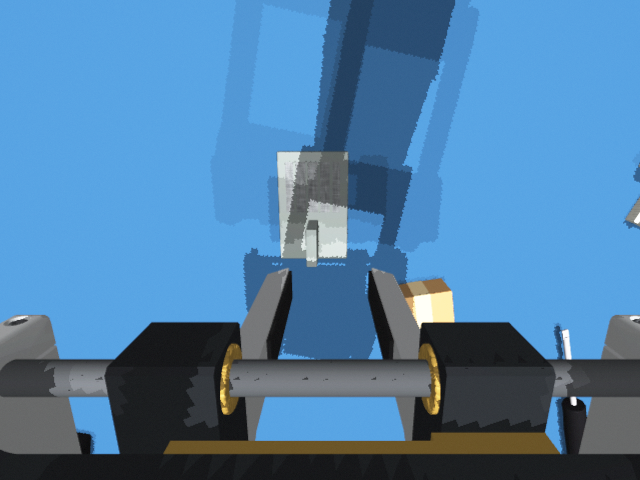

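The wrist view shows the cassette at (312,205) with its fin at (312,243). The measured slab is 110.0 x 69.9 mm and the fin 35.7 x 9.8 mm, which match the given sizes, so I'll descend and pinch.

step_arm(
  steps=[
    {"jaw": 0.45,"tx": -0.0195,"ty": -0.02,"tz": 0.03,"ax": 0.0,"ay": 0.0,"az": 0.008},
    {"jaw": 0.45,"tx": -0.0195,"ty": -0.02,"tz": 0.07,"ax": 0.0,"ay": 0.0,"az": 0.008},
    {"jaw": 0.45,"tx": -0.0195,"ty": -0.02,"tz": 0.11,"ax": 0.0,"ay": 0.0,"az": 0.008},
    {"jaw": 0.45,"tx": -0.0195,"ty": -0.02,"tz": 0.14,"ax": 0.0,"ay": 0.0,"az": 0.008},
    {"jaw": 0.45,"tx": -0.0195,"ty": -0.02,"tz": 0.16,"ax": 0.0,"ay": 0.0,"az": 0.008},
    {"jaw": 0.45,"tx": -0.0195,"ty": -0.02,"tz": 0.16,"ax": 0.0,"ay": 0.0,"az": 0.008},
    {"jaw": 0.1,"tx": -0.0195,"ty": -0.02,"tz": 0.16,"ax": 0.0,"ay": 0.0,"az": 0.008},
    {"jaw": 0.0,"tx": -0.0195,"ty": -0.02,"tz": 0.16,"ax": 0.0,"ay": 0.0,"az": 0.008},
  ],
)

```text
time: 4.6
tool_pos: [0.4768, -0.2607, 0.0273]
ee_rot: [3.14, 0.003, 2.75]
wrist_force: [-0.7, 0.5, 0.0]
width: 0.0298
```

step_arm(
  steps=[
    {"jaw": 0.0,"tx": 0.0,"ty": 0.0,"tz": 0.0,"ax": 0.0,"ay": 0.0,"az": 0.0},
    {"jaw": 0.0,"tx": 0.0,"ty": 0.0,"tz": 0.0,"ax": 0.0,"ay": 0.0,"az": 0.0},
    {"jaw": 0.0,"tx": 0.0,"ty": 0.0,"tz": 0.0,"ax": 0.0,"ay": 0.0,"az": 0.0},
  ],
)

```text
time: 4.9
tool_pos: [0.4777, -0.2615, 0.0289]
ee_rot: [3.141, 0.006, 2.75]
wrist_force: [0.4, -0.3, 4.8]
width: 0.0099
```

step_arm(
  steps=[
    {"jaw": 0.0,"tx": 0.0,"ty": 0.0,"tz": -0.05,"ax": 0.0,"ay": 0.0,"az": 0.0},
    {"jaw": 0.0,"tx": 0.0,"ty": 0.0,"tz": -0.09,"ax": 0.0,"ay": 0.0,"az": 0.0},
    {"jaw": 0.0,"tx": -0.01,"ty": 0.04,"tz": -0.11,"ax": 0.0,"ay": 0.0,"az": 0.05},
    {"jaw": 0.0,"tx": -0.02,"ty": 0.09,"tz": -0.12,"ax": 0.0,"ay": 0.0,"az": 0.12},
    {"jaw": 0.0,"tx": -0.032,"ty": 0.138,"tz": -0.12,"ax": 0.0,"ay": 0.0,"az": 0.18},
    {"jaw": 0.0,"tx": -0.043,"ty": 0.185,"tz": -0.12,"ax": 0.0,"ay": 0.0,"az": 0.24},
    {"jaw": 0.0,"tx": -0.054,"ty": 0.232,"tz": -0.12,"ax": 0.0,"ay": 0.0,"az": 0.3},
    {"jaw": 0.0,"tx": -0.065,"ty": 0.28,"tz": -0.12,"ax": 0.0,"ay": 0.0,"az": 0.36},
  ],
)

```text
time: 5.7
tool_pos: [0.6447, -0.0257, 0.1492]
ee_rot: [3.139, 0.006, 2.387]
wrist_force: [0.1, -0.1, -0.1]
width: 0.01
```

step_arm(
  steps=[
    {"jaw": 0.0,"tx": 0.004,"ty": 0.035,"tz": 0.0,"ax": 0.0,"ay": 0.0,"az": 0.03},
    {"jaw": 0.0,"tx": 0.007,"ty": 0.0575,"tz": 0.0,"ax": 0.0,"ay": 0.0,"az": 0.048},
    {"jaw": 0.0,"tx": 0.007,"ty": 0.0575,"tz": 0.0,"ax": 0.0,"ay": 0.0,"az": 0.048},
    {"jaw": 0.0,"tx": 0.007,"ty": 0.0575,"tz": 0.0,"ax": 0.0,"ay": 0.0,"az": 0.048},
  ],
)

```text
time: 6.1
tool_pos: [0.6787, 0.021, 0.1484]
ee_rot: [3.141, 0.005, 2.34]
wrist_force: [0.8, -0.9, -1.2]
width: 0.0099
```

Run:
```python
from h import *
snapshot('side')
U=fit('wrist','w2.png',q='unit'); o=get_obs(); print(o['tool_pos'].round(4),o['ee_rot'].round(4))
z=U[:,2]; t=U[(z>.047)&(z<.057)]; print('unittop',rect(t),np.median(t[:,2]))
l=U[(z>.005)&(z<.016)]; print('ledge',len(l),rect(l),np.median(l[:,2]))
for k in ['key_power','key_start','key_stop']:
    for s in silhouettes('wrist',k): print(k,s['confidence'],s['rect'])
    K=fit('wrist',q=k)
    if K is not None: K=K[K[:,2]>.068]; print(k,rect(K),np.median(K[:,2]))
C=fit('wrist',q='cassette')
if C is not None: print('cass',rect(C), np.percentile(C,[2,50,98],axis=0).round(4)); F=C[C[:,2]>C[:,2].max()-.03]
np.save('U.npy',U);np.save('C.npy',C)
```

```text
[0.6785 0.0197 0.1493] [3.1398 0.0054 2.3373]
unittop (array([575.4, 130.8]), 150.5, 35.6, 44.0) 0.05226666506189709
ledge 6377 (array([599.5, 106. ]), 149.1, 43.0, 43.6) 0.01233765596395725
key_power (array([619. ,  84.4]), 64.5, 0.7, 43.9) 0.12765263219020773
key_start 0.73 [221.0, 2.9, 443.6, 117.0]
none
none
cass (array([677.3,  40.2]), 146.9, 93.2, 134.3) [[ 0.6041 -0.0019  0.1275]
 [ 0.6501  0.0517  0.129 ]
 [ 0.7039  0.098   0.171 ]]
```

View pics/w2.png

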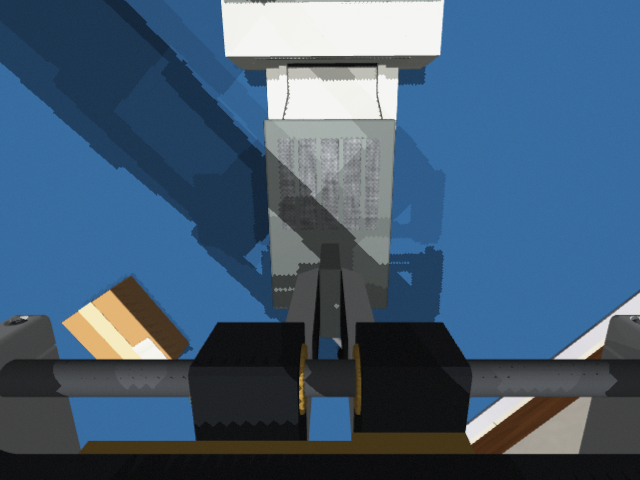

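The wrist view shows the slot and ledge at (332,92), with the held cassette square below them (nose edge y≈120). The top of the unit runs off the picture. Next I'll get the relative offset from this one camera.

Run:
```python
from h import *
U=np.load('U.npy')*1000;C=np.load('C.npy')*1000
th=np.radians(133.9);X=np.array([np.cos(th),np.sin(th)]);Y=np.array([-np.sin(th),np.cos(th)])
def edges(P,lo,hi,n=6):
    x=P[:,:2]@X;y=P[:,:2]@Y;r=[]
    b=np.linspace(lo,hi,n+1)
    for a,c in zip(b[:-1],b[1:]):
        k=(x>=a)&(x<c)
        if k.sum()>20: r.append([(a+c)/2,*np.percentile(y[k],[1,99])])
    return np.array(r).round(1)
S=C[(C[:,2]>120)&(C[:,2]<136)]; xs=S[:,:2]@X; print('slab x',np.percentile(xs,[1,99]).round(1)); r=edges(S,np.percentile(xs,20),np.percentile(xs,97)); print(r)
print('mid',r[:,1:].mean(1), 'slope', np.polyfit(r[:,0],r[:,1],1)[0],np.polyfit(r[:,0],r[:,2],1)[0])
A=np.c_[xs,S[:,:2]@Y,np.ones(len(S))];print('plane',np.linalg.lstsq(A,S[:,2],rcond=None)[0])
T=U[(U[:,2]>48)&(U[:,2]<57)];xt=T[:,:2]@X;print('unit top x',np.percentile(xt,[0.5,1,99]).round(1));r=edges(T,np.percentile(xt,5),np.percentile(xt,95),4);print(r,r[:,1:].mean(1))
print('slopes',np.polyfit(r[:,0],r[:,1],1)[0],np.polyfit(r[:,0],r[:,2],1)[0])
y=T[:,:2]@Y
f=[(c,np.percentile(xt[(y>c-5)&(y<c+5)],1)) for c in np.arange(-570,-435,10)];print('front edge',np.polyfit(*np.array(f).T,1),np.median([b for a,b in f]))
o=get_obs();print('tool',o['tool_pos'][:2]*1000@X,o['tool_pos'][:2]*1000@Y,o['tool_pos'][2],np.degrees(o['ee_rot']))
```

```text
slab x [-472.4 -368.2]
[[-431.5 -537.7 -470.6]
 [-420.3 -538.1 -470.6]
 [-409.  -538.  -470.1]
 [-397.8 -538.1 -470.7]
 [-386.6 -537.6 -470.2]
 [-375.3 -537.8 -470.5]]
mid [-504.15 -504.35 -504.05 -504.4  -503.9  -504.15] slope 0.002286040970740565 0.0027989106045596523
plane [ 2.00704669e-03 -3.47990129e-03  1.28036983e+02]
unit top x [-321.8 -321.7 -287.6]
[[-316.5 -578.6 -431.8]
 [-308.6 -578.6 -431.7]
 [-300.7 -578.6 -431.4]
 [-292.8 -578.5 -431.6]] [-505.2  -505.15 -505.   -505.05]
slopes 0.003797468354424861 0.011392405063281076
front edge [-7.54949311e-03 -3.25267671e+02] -321.4959493425528
tool -455.71137574785087 -503.7921350736205 0.1492350640289973 [179.86214054   0.30895092 134.00293191]
```

step_arm(
  steps=[
    {"jaw": 0.0,"tx": -0.01,"ty": 0.0017,"tz": 0.03,"ax": 0.0,"ay": 0.0,"az": -0.005},
    {"jaw": 0.0,"tx": -0.01,"ty": 0.0017,"tz": 0.06,"ax": 0.0,"ay": 0.0,"az": -0.005},
    {"jaw": 0.0,"tx": -0.01,"ty": 0.0017,"tz": 0.09,"ax": 0.0,"ay": 0.0,"az": -0.005},
    {"jaw": 0.0,"tx": -0.01,"ty": 0.0017,"tz": 0.105,"ax": 0.0,"ay": 0.0,"az": -0.005},
    {"jaw": 0.0,"tx": -0.01,"ty": 0.0017,"tz": 0.105,"ax": 0.0,"ay": 0.0,"az": -0.005},
    {"jaw": 0.0,"tx": -0.01,"ty": 0.0017,"tz": 0.105,"ax": 0.0,"ay": 0.0,"az": -0.005},
    {"jaw": 0.0,"tx": -0.01,"ty": 0.0017,"tz": 0.105,"ax": 0.0,"ay": 0.0,"az": -0.005},
  ],
)

```text
time: 7.5
tool_pos: [0.6893, 0.0147, 0.047]
ee_rot: [3.136, 0.009, 2.344]
wrist_force: [-0.1, 0.3, -0.8]
width: 0.0096
```

Run:
```python
from h import *
p=[]
for i in range(4): snapshot('wrist'); o=get_obs(); p.append(np.r_[o['tool_pos'],o['ee_rot']%6.2832])
print(np.array(p).round(4)); p=np.mean(p,0)
th=np.radians(133.9);X=np.array([np.cos(th),np.sin(th)]);Y=np.array([-np.sin(th),np.cos(th)])
print(p[:2]*1000@X,p[:2]*1000@Y,p[2:],np.degrees(p[5]),o['wrist_force'])
```

```text
[[0.6893 0.0147 0.047  3.1362 0.0087 2.3438]
 [0.6892 0.0147 0.0468 3.1364 0.0085 2.3438]
 [0.6889 0.0147 0.0465 3.1369 0.008  2.3438]
 [0.6886 0.0147 0.046  3.1374 0.0074 2.3438]]
-467.16353945266223 -506.62842654753666 [0.04658621 3.13672937 0.00817593 2.34380394] 134.29007363716627 [-0.2344376   0.00646909 -0.82551211]
```

step_arm(
  steps=[
    {"jaw": 0.0,"tx": 0.01,"ty": 0.0,"tz": 0.002,"ax": 0.0,"ay": 0.0,"az": 0.0},
    {"jaw": 0.0,"tx": 0.02,"ty": -0.0002,"tz": 0.003,"ax": 0.0,"ay": 0.0,"az": 0.0},
    {"jaw": 0.0,"tx": 0.03,"ty": -0.0003,"tz": 0.003,"ax": 0.0,"ay": 0.0,"az": 0.0},
    {"jaw": 0.0,"tx": 0.04,"ty": -0.0004,"tz": 0.003,"ax": 0.0,"ay": 0.0,"az": 0.0},
    {"jaw": 0.0,"tx": 0.045,"ty": -0.0004,"tz": 0.003,"ax": 0.0,"ay": 0.0,"az": 0.0},
    {"jaw": 0.0,"tx": 0.045,"ty": -0.0004,"tz": 0.003,"ax": 0.0,"ay": 0.0,"az": 0.0},
  ],
)

```text
time: 8.3
tool_pos: [0.6563, 0.0475, 0.0428]
ee_rot: [3.137, 0.007, 2.345]
wrist_force: [0.8, -0.3, -1.4]
width: 0.01
```

```bash
cat >> h.py <<'E'
def st():
    th=np.radians(134.3);X=np.array([np.cos(th),np.sin(th)]);Y=np.array([-np.sin(th),np.cos(th)])
    o=get_obs();p=o['tool_pos'];f=o['wrist_force']; print('X %.1f Y %.1f z %.1f'%(p[:2]@X*1000,p[:2]@Y*1000,p[2]*1000),np.degrees(o['ee_rot']%6.2832).round(2),'F',(f[:2]@X).round(1),(f[:2]@Y).round(1),f[2].round(1),o['width'].round(4),o['time'])
E
python3 - <<'E'
from h import *
snap('wrist','w3.png'); st(); snapshot('wrist'); st()
E
```

```text
Traceback (most recent call last):
  File "h.py", line 30, in st
    o=get_obs();p=o['tool_pos'];f=o['wrist_force']; print('X %.1f Y %.1f z %.1f'%(p[:2]@X*1000,p[:2]@Y*1000,p[2]*1000),np.degrees(o['ee_rot']%6.2832).round(2),'F',(f[:2]@X).round(1),(f[:2]@Y).round(1),f[2].round(1),o['width'].round(4),o['time'])
                                                                                                                                                                                                                       ^^^^^^^^^^^^^^^^
AttributeError: 'float' object has no attribute 'round'
```

View pics/w3.png

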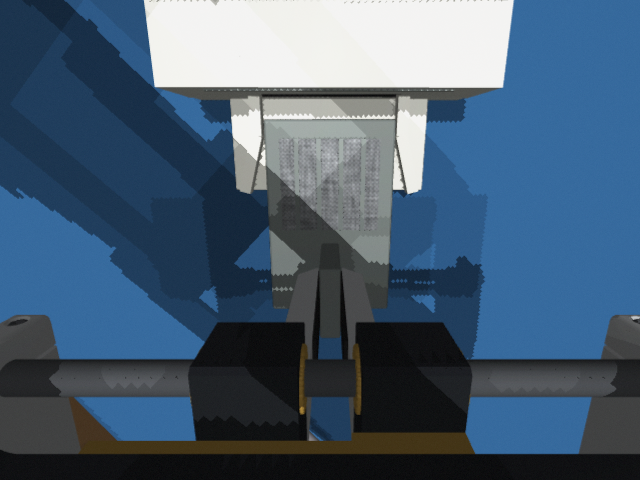

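The view shows the nose edge at (265–394, 120), centred between the cheeks and about 12 mm short of the slot mouth. I'll continue inserting.

step_arm(
  steps=[
    {"jaw": 0.0,"tx": 0.01,"ty": 0.0,"tz": 0.0,"ax": 0.0,"ay": 0.0,"az": 0.0},
    {"jaw": 0.0,"tx": 0.02,"ty": 0.0,"tz": 0.0,"ax": 0.0,"ay": 0.0,"az": 0.0},
    {"jaw": 0.0,"tx": 0.03,"ty": 0.0,"tz": 0.0,"ax": 0.0,"ay": 0.0,"az": 0.0},
    {"jaw": 0.0,"tx": 0.04,"ty": 0.0,"tz": 0.0,"ax": 0.0,"ay": 0.0,"az": 0.0},
    {"jaw": 0.0,"tx": 0.04,"ty": 0.0,"tz": 0.0,"ax": 0.0,"ay": 0.0,"az": 0.0},
    {"jaw": 0.0,"tx": 0.04,"ty": 0.0,"tz": 0.0,"ax": 0.0,"ay": 0.0,"az": 0.0},
  ],
)

```text
time: 8.95
tool_pos: [0.6287, 0.0759, 0.0427]
ee_rot: [3.137, 0.008, 2.345]
wrist_force: [-0.4, -0.6, -0.6]
width: 0.0098
```

```bash
sed -i "s/o\['width'\].round(4)/round(o['width'],4)/" h.py
python3 - <<'E'
from h import *
snap('wrist','w4.png'); st(); snapshot('wrist'); st()
E
```

```text
X -385.1 Y -502.9 z 42.7 [179.74   0.48 134.34] F 0.1 0.0 -1.4 0.0095 9.0
X -385.3 Y -502.9 z 42.7 [179.74   0.48 134.33] F -0.1 0.2 -0.0 0.0099 9.05
```

step_arm(
  steps=[
    {"jaw": 0.0,"tx": 0.01,"ty": 0.0,"tz": 0.0,"ax": 0.0,"ay": 0.0,"az": 0.0},
    {"jaw": 0.0,"tx": 0.02,"ty": 0.0,"tz": 0.0,"ax": 0.0,"ay": 0.0,"az": 0.0},
    {"jaw": 0.0,"tx": 0.03,"ty": 0.0,"tz": 0.0,"ax": 0.0,"ay": 0.0,"az": 0.0},
    {"jaw": 0.0,"tx": 0.036,"ty": 0.0,"tz": 0.0,"ax": 0.0,"ay": 0.0,"az": 0.0},
    {"jaw": 0.0,"tx": 0.036,"ty": 0.0,"tz": 0.0,"ax": 0.0,"ay": 0.0,"az": 0.0},
    {"jaw": 0.0,"tx": 0.036,"ty": 0.0,"tz": 0.0,"ax": 0.0,"ay": 0.0,"az": 0.0},
  ],
)

```text
time: 9.65
tool_pos: [0.6039, 0.1014, 0.0426]
ee_rot: [3.137, 0.009, 2.345]
wrist_force: [1.3, -0.1, -0.2]
width: 0.0095
```

step_arm(
  steps=[
    {"jaw": 0.0,"tx": 0.003,"ty": 0.0,"tz": 0.001,"ax": 0.0,"ay": 0.0,"az": 0.0},
    {"jaw": 0.0,"tx": 0.005,"ty": 0.0,"tz": 0.001,"ax": 0.0,"ay": 0.0,"az": 0.0},
    {"jaw": 0.0,"tx": 0.005,"ty": 0.0,"tz": 0.001,"ax": 0.0,"ay": 0.0,"az": 0.0},
  ],
)

```text
time: 9.95
tool_pos: [0.601, 0.1043, 0.0415]
ee_rot: [3.137, 0.011, 2.345]
wrist_force: [2.5, -1.1, -2.2]
width: 0.0096
```

Run:
```python
from h import *
snap('wrist','w5.png'); st(); snapshot('wrist'); st()
```

```text
X -345.1 Y -503.0 z 41.5 [179.72   0.59 134.33] F -3.2 0.0 -1.7 0.0099 10.0
X -345.1 Y -503.0 z 41.5 [179.72   0.59 134.33] F -2.2 -1.9 -1.6 0.0099 10.05
```

View pics/w5.png

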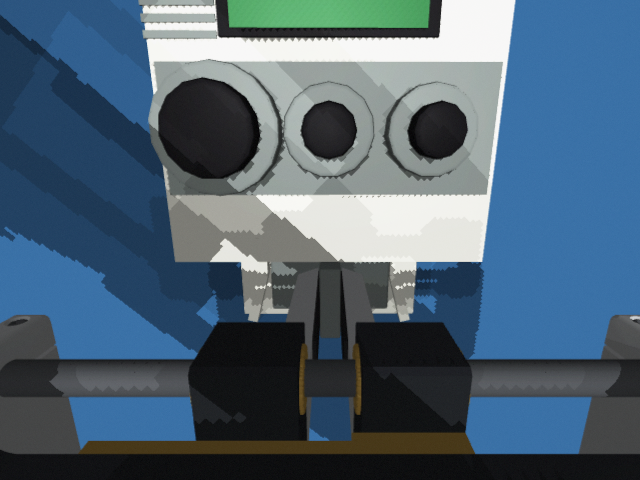

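The fin is at the front face (contact near (330,262)) and all three keys are in view: large (208,130), middle (329,130), end (438,130). I'll push a little further to confirm the contact.

step_arm(
  steps=[
    {"jaw": 0.0,"tx": 0.003,"ty": 0.0,"tz": 0.0005,"ax": 0.0,"ay": 0.0,"az": 0.0},
    {"jaw": 0.0,"tx": 0.005,"ty": 0.0,"tz": 0.0005,"ax": 0.0,"ay": 0.0,"az": 0.0},
    {"jaw": 0.0,"tx": 0.005,"ty": 0.0,"tz": 0.0005,"ax": 0.0,"ay": 0.0,"az": 0.0},
  ],
)

```text
time: 10.35
tool_pos: [0.6008, 0.1044, 0.0418]
ee_rot: [3.136, 0.02, 2.343]
wrist_force: [8.8, -9.0, -3.2]
width: 0.0095
```

Run:
```python
from h import *
snapshot('wrist'); st()
for k in ['key_power','key_start','key_stop']:
    m,p,d=snap('wrist'); W=cloud(m,d)
    for s in silhouettes('wrist',k)[:2]:
        P=W[s['pixels']&(d>0)]; K=P[(P[:,2]>.066)&(P[:,2]<.085)]
        if len(K)>20: print(k,round(s['confidence'],2),np.round(s['rect']),rect(K),cv2.minEnclosingCircle((K[:,:2]*1000).astype(np.float32)),np.median(K[:,2]).round(4))
st()
```

```text
X -344.9 Y -502.9 z 41.8 [179.65   1.12 134.26] F -12.2 -1.0 -3.2 0.01 10.4
key_power 0.64 [160.  81. 263. 182.] (array([510.7, 130.2]), 37.1, 36.7, 2.3) ((510.7195739746094, 129.96157836914062), 18.870769500732422) 0.0741
key_start 0.72 [302. 101. 359. 161.] (array([544.1, 162.5]), 21.2, 21.0, 89.5) ((544.1699829101562, 162.44772338867188), 10.909207344055176) 0.0741
key_stop 0.82 [408. 101. 470. 156.] (array([574.6, 192.1]), 21.2, 20.8, 153.6) ((574.759765625, 192.4385223388672), 10.995282173156738) 0.0741
X -344.9 Y -502.9 z 41.8 [179.65   1.1  134.25] F -12.0 -0.1 -3.5 0.0093 10.7
```

step_arm(
  steps=[
    {"jaw": 0.35,"tx": 0.0,"ty": 0.0,"tz": 0.0,"ax": 0.0,"ay": 0.0,"az": 0.0},
    {"jaw": 0.35,"tx": 0.0,"ty": 0.0,"tz": 0.0,"ax": 0.0,"ay": 0.0,"az": 0.0},
    {"jaw": 0.35,"tx": 0.0,"ty": 0.0,"tz": 0.0,"ax": 0.0,"ay": 0.0,"az": 0.0},
    {"jaw": 0.35,"tx": 0.0,"ty": 0.0,"tz": -0.02,"ax": 0.0,"ay": 0.0,"az": 0.0},
    {"jaw": 0.35,"tx": 0.0,"ty": 0.0,"tz": -0.05,"ax": 0.0,"ay": 0.0,"az": 0.0},
    {"jaw": 0.35,"tx": 0.0,"ty": 0.0,"tz": -0.09,"ax": 0.0,"ay": 0.0,"az": 0.0},
    {"jaw": 0.0,"tx": 0.0,"ty": 0.0,"tz": -0.11,"ax": 0.0,"ay": 0.0,"az": 0.0},
    {"jaw": 0.0,"tx": 0.0,"ty": 0.0,"tz": -0.11,"ax": 0.0,"ay": 0.0,"az": 0.0},
  ],
)

```text
time: 11.5
tool_pos: [0.6008, 0.1064, 0.1566]
ee_rot: [3.129, 0.024, 2.344]
wrist_force: [0.9, 0.1, -0.3]
width: 0.0204
```

Run:
```python
from h import *
snapshot('side');snapshot('side')
m,p,d=snap('wrist','w6.png'); st(); W=cloud(m,d)*1000
for s in silhouettes('wrist','cassette')[:1]:
    P=W[s['pixels']&(d>0)]; T=P[P[:,2]>50]; S=P[P[:,2]<40]; print(s['confidence'],'fintop',rect(T),T[:,2].mean(),'slab z',np.median(S[:,2]))
# heights near start key
r=np.hypot(W[...,0]-544.1,W[...,1]-162.5)
for a,b in [(0,10),(12,14),(14,16),(16,18),(20,22)]: print(a,b,np.percentile(W[(r>a)&(r<b)&(d>0)][:,2],[20,50,80]).round(1))
print(get_obs()['tool_pos'],get_obs()['ee_rot'], [totool(*(np.array([x,y,z])-get_obs()['tool_pos'])) for x,y,z in [(.5107,.130,.09),(.5441,.1625,.09)]])
```

```text
X -341.8 Y -501.7 z 149.9 [179.77   0.98 134.27] F -0.0 0.1 -0.7 0.0085 11.65
0.65 fintop (array([599528.1, 107079.9]), 34649.9, 9532.1, 134.4) 62.002587219025905 slab z 20.379216539778007
0 10 [73.5 74.2 74.8]
12 14 [63.8 64.4 65. ]
14 16 [63.7 64.3 64.9]
16 18 [63.7 64.2 64.8]
20 22 [52.3 52.9 53.7]
[0.5975013  0.10557487 0.14923369] [3.13870328 0.0163556  2.3433997 ] [array([ 0.079 , -0.0453,  0.0578]), array([0.079 , 0.0013, 0.058 ])]
```

View pics/w6.png

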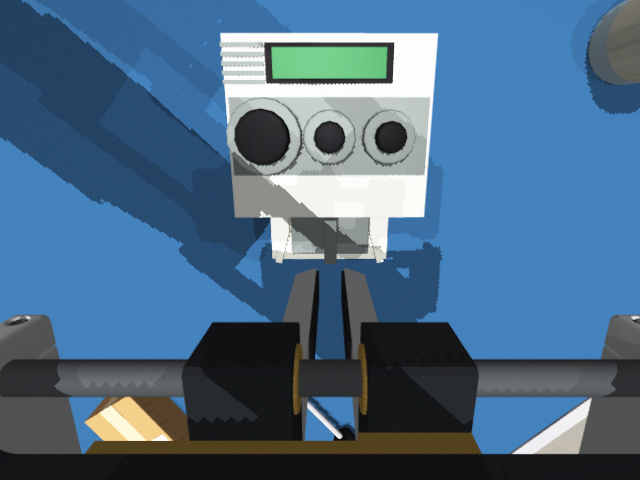

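The cassette is released with its fin at (331,240) against the face. The fin top measures 62.0 mm high and 82.4 mm in front of the unit's centre (expected 62 and 83), so it is home. Next I'll hover over the large key.

step_arm(
  steps=[
    {"jaw": 0.0,"tx": 0.035,"ty": -0.02,"tz": 0.0,"ax": 0.0,"ay": 0.0,"az": 0.0},
    {"jaw": 0.0,"tx": 0.07,"ty": -0.04,"tz": 0.01,"ax": 0.0,"ay": 0.0,"az": 0.0},
    {"jaw": 0.0,"tx": 0.079,"ty": -0.0453,"tz": 0.03,"ax": 0.0,"ay": 0.0,"az": 0.0},
    {"jaw": 0.0,"tx": 0.079,"ty": -0.0453,"tz": 0.045,"ax": 0.0,"ay": 0.0,"az": 0.0},
    {"jaw": 0.0,"tx": 0.079,"ty": -0.0453,"tz": 0.055,"ax": 0.0,"ay": 0.0,"az": 0.0},
    {"jaw": 0.0,"tx": 0.079,"ty": -0.0453,"tz": 0.055,"ax": 0.0,"ay": 0.0,"az": 0.0},
    {"jaw": 0.0,"tx": 0.079,"ty": -0.0453,"tz": 0.055,"ax": 0.0,"ay": 0.0,"az": 0.0},
    {"jaw": 0.0,"tx": 0.079,"ty": -0.0453,"tz": 0.055,"ax": 0.0,"ay": 0.0,"az": 0.0},
  ],
)

```text
time: 12.5
tool_pos: [0.5115, 0.1299, 0.0935]
ee_rot: [3.138, 0.017, 2.343]
wrist_force: [0.0, -0.2, -0.8]
width: 0.0007
```

step_arm(
  steps=[
    {"jaw": 0.0,"tx": 0.0,"ty": 0.0,"tz": 0.008,"ax": 0.0,"ay": 0.0,"az": 0.0},
    {"jaw": 0.0,"tx": 0.0,"ty": 0.0,"tz": 0.014,"ax": 0.0,"ay": 0.0,"az": 0.0},
    {"jaw": 0.0,"tx": 0.0,"ty": 0.0,"tz": 0.018,"ax": 0.0,"ay": 0.0,"az": 0.0},
    {"jaw": 0.0,"tx": 0.0,"ty": 0.0,"tz": 0.02,"ax": 0.0,"ay": 0.0,"az": 0.0},
    {"jaw": 0.0,"tx": 0.0,"ty": 0.0,"tz": 0.02,"ax": 0.0,"ay": 0.0,"az": 0.0},
    {"jaw": 0.0,"tx": 0.0,"ty": 0.0,"tz": 0.02,"ax": 0.0,"ay": 0.0,"az": 0.0},
  ],
)

```text
time: 13.1
tool_pos: [0.5127, 0.1299, 0.0761]
ee_rot: [3.136, 0.019, 2.343]
wrist_force: [-2.3, -0.3, 11.0]
width: 0.0004
```

step_arm(
  steps=[
    {"jaw": 0.0,"tx": 0.0,"ty": 0.0,"tz": -0.012,"ax": 0.0,"ay": 0.0,"az": 0.0},
    {"jaw": 0.0,"tx": 0.0,"ty": 0.0,"tz": -0.022,"ax": 0.0,"ay": 0.0,"az": 0.0},
    {"jaw": 0.0,"tx": 0.0,"ty": 0.0,"tz": -0.022,"ax": 0.0,"ay": 0.0,"az": 0.0},
    {"jaw": 0.0,"tx": 0.001,"ty": 0.02,"tz": -0.022,"ax": 0.0,"ay": 0.0,"az": 0.0},
    {"jaw": 0.0,"tx": 0.0014,"ty": 0.0452,"tz": -0.02,"ax": 0.0,"ay": 0.0,"az": 0.0},
    {"jaw": 0.0,"tx": 0.0014,"ty": 0.0452,"tz": -0.018,"ax": 0.0,"ay": 0.0,"az": 0.0},
    {"jaw": 0.0,"tx": 0.0014,"ty": 0.0452,"tz": -0.018,"ax": 0.0,"ay": 0.0,"az": 0.0},
    {"jaw": 0.0,"tx": 0.0014,"ty": 0.0452,"tz": -0.018,"ax": 0.0,"ay": 0.0,"az": 0.0},
  ],
)

```text
time: 13.9
tool_pos: [0.5428, 0.162, 0.0936]
ee_rot: [3.137, 0.018, 2.343]
wrist_force: [-0.4, 0.4, -0.6]
width: 0.0006
```

step_arm(
  steps=[
    {"jaw": 0.0,"tx": 0.0,"ty": 0.001,"tz": 0.008,"ax": 0.0,"ay": 0.0,"az": 0.0},
    {"jaw": 0.0,"tx": 0.0,"ty": 0.001,"tz": 0.014,"ax": 0.0,"ay": 0.0,"az": 0.0},
    {"jaw": 0.0,"tx": 0.0,"ty": 0.001,"tz": 0.018,"ax": 0.0,"ay": 0.0,"az": 0.0},
    {"jaw": 0.0,"tx": 0.0,"ty": 0.001,"tz": 0.02,"ax": 0.0,"ay": 0.0,"az": 0.0},
    {"jaw": 0.0,"tx": 0.0,"ty": 0.001,"tz": 0.02,"ax": 0.0,"ay": 0.0,"az": 0.0},
    {"jaw": 0.0,"tx": 0.0,"ty": 0.001,"tz": 0.02,"ax": 0.0,"ay": 0.0,"az": 0.0},
  ],
)

```text
time: 14.5
tool_pos: [0.5435, 0.1621, 0.0762]
ee_rot: [3.137, 0.018, 2.343]
wrist_force: [-4.1, -1.6, 12.1]
width: 0.0008
```

step_arm(
  steps=[
    {"jaw": 0.0,"tx": 0.0,"ty": 0.0,"tz": -0.03,"ax": 0.0,"ay": 0.0,"az": 0.0},
    {"jaw": 0.0,"tx": 0.0,"ty": 0.0,"tz": -0.07,"ax": 0.0,"ay": 0.0,"az": 0.0},
    {"jaw": 0.0,"tx": -0.04,"ty": 0.0,"tz": -0.1,"ax": 0.0,"ay": 0.0,"az": 0.0},
    {"jaw": 0.0,"tx": -0.08,"ty": 0.0,"tz": -0.11,"ax": 0.0,"ay": 0.0,"az": 0.0},
    {"jaw": 0.0,"tx": -0.08,"ty": 0.0,"tz": -0.11,"ax": 0.0,"ay": 0.0,"az": 0.0},
    {"jaw": 0.0,"tx": -0.08,"ty": 0.0,"tz": -0.11,"ax": 0.0,"ay": 0.0,"az": 0.0},
  ],
)

```text
time: 15.1
tool_pos: [0.5974, 0.1053, 0.1868]
ee_rot: [3.138, 0.017, 2.341]
wrist_force: [0.1, 0.8, -0.2]
width: 0.0002
```

Run:
```python
from h import *
snapshot('side')
m,p,d=snap('wrist','w7.png'); st(); W=cloud(m,d)*1000
for s in silhouettes('wrist','cassette')[:1]:
    P=W[s['pixels']&(d>0)]; T=P[P[:,2]>50]; print('fintop',rect(T/1000),T[:,2].mean())
for n,c in dict(power=(510.7,130),start=(544.1,162.5),stop=(574.6,192.2)).items():
    r=np.hypot(W[...,0]-c[0],W[...,1]-c[1]); print(n,np.median(W[(r<8)&(d>0)][:,2]).round(1))
m,p,d=snap('scene','s2.png'); W=cloud(m,d)
for q in ['carton','multimeter','screwdriver','cleaner']:
    for s in silhouettes('scene',q)[:1]: print(q,np.median(W[s['pixels']&(d>0)],0).round(3))
```

```text
X -340.4 Y -501.1 z 186.1 [179.87   0.93 134.26] F 0.5 -0.8 -0.7 0.0009 15.2
fintop (array([605.1, 112.2]), 36.8, 24.9, 134.2) 61.87604633527525
power 74.3
start 74.4
stop 74.4
carton [ 0.615 -0.186  0.035]
multimeter [0.36  0.33  0.036]
screwdriver [ 0.82  -0.06   0.023]
cleaner [0.683 0.379 0.112]
```

View pics/w7.png

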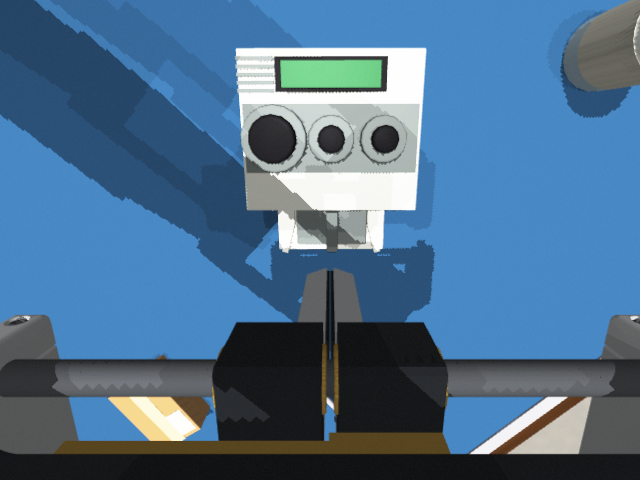

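Run:
```python
from h import *
m,p,d=snap('wrist'); W=cloud(m,d)*1000
for s in silhouettes('wrist','cassette')[:1]:
    k=(s['pixels']&(d>0)&(W[...,2]>58)&(W[...,2]<66)).astype(np.uint8)
    n,l,st_,c=cv2.connectedComponentsWithStats(k); i=1+np.argmax(st_[1:,4]); T=W[l==i]; print(st_[1:,4],rect(T/1000),T.mean(0).round(1))
```

```text
[457] (array([600.1, 106.4]), 35.9, 9.8, 134.1) [599.4 106.9  62.3]
```

The fin at (332,232) is still against the front face. Its measured centre, (599–600, 106–107) mm, is unchanged, and all keys are up. I'll hand the job in.

```bash
python3 -c "
from bench import *
print(close_job())"
```

```text
the job is handed in; nothing more can be done
None
```

The job is handed in: I slid the cassette fully home and let go of it, then pressed the large key and after it the small middle key, each right down and released. The end key was never touched. The hand-in reported no verdict.

My last checks:
- **Cassette:** The fin met a hard stop at the front face, at about 12 N, where I had calculated home would be. After release its top measured 62 mm high and about 82.4 mm in front of the unit's centre, where 62 and 83 are expected. It sits about 1 mm off to the side and is straight to about 0.2°. After both presses it had not moved, to within about 1 mm.
- **Keys:** I read each press from the arm, not from the key itself. The large key took 11 N and the middle key 12 N, both with the fingertips at the fully-down height. Afterwards all three keys measured up, at about 74.4 mm.
- **Bystanders:** The carton, multimeter, screwdriver and bottle are within 2 mm of where they started.
- **Disagreement:** One fin measurement after the presses came out too wide (25 mm instead of 10). I put it down to stray pixels, and a cleaned repeat gave the right size at the same position.

The arm finished clear of everything, at about 15 s on the robot's clock.

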